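# Change the analyser over to battery supply

### The job

The mains is about to be shut off, so put the analyser on its battery supply: on the changeover switch with the red knob, lift the collar under the knob so that its pin comes out of the notch, swing the lever across from the green lamp's side to the amber lamp's side, and let the collar drop fully home so that the lever is locked there. Leave the switch with the black knob as it is, and do not shove the timer, the cup or the petri dish about.

Things in the scene. Friction and masses are not known exactly. Their poses are not given: they have to be found in the camera images.
- switch_red: red-knobbed changeover switch, fixed to the worktop: grey box 100 (x) x 130 (y) x 52 mm high, green lamp at the left (+y), amber at the right of its cover's front edge, two conduit elbows to 80 mm behind. Origin: centre of its underside; x to its back, y to its left, z up; turned by up to 0.35 rad. The lever swings sideways in its y-z plane; the knob's top is 170 mm up
- red_pivot (a point): point on the red-knobbed lever's pivot line, 56 mm above the switch's origin; axes as the switch's, the pivot line along x. Round it stand two steel quadrant plates (together 25 mm in x, 54 mm in y; the collar's cross pin 32 mm in x) with a rounded top of 40 mm radius about this point and a notch 11 mm wide and 8.5 mm deep at each end
- lever_red (a joint): the red-knobbed lever's angle (rad): 0 = in the notch on the green side, leaning 0.42 to the switch's left (+y); 0.84 = in the notch on the amber side, leaning 0.42 right. Starts within 0.015 of 0; stops at -0.025 and 0.865. Collar down: it rattles by 0.04 and is locked, giving 0.1 at most under 30 N. Pin out: it swings with slight friction and stays where it is left
- collar_red (a joint): lift of the red-knobbed lever's collar along the stem (m): 0 = down, its 8 mm cross pin in the notch; 0.012 = top stop. A spring pulls it down, 3 N at the bottom, 6 N at the top. From 0.009 up the pin clears the quadrant; let go between the notches it rides on the quadrant, and at either end it snaps down into the notch
- red_flange (a point): centre of the underside of the red-knobbed lever's collar flange, on the lever's axis, 74.5 mm from the pivot when down; z along the lever. Flange: knurled metal disc 42 mm in diameter, 7 mm thick. Below it a neck 16 mm in diameter and 30 mm long with free space round it: lift the flange from below with two fingers slid in like a fork from behind or in front, or pinch its rim
- red_knob (a point): centre of the red knob, 29 mm in diameter, on the lever's axis 108.5 mm from the pivot (it spans 94 to 123 mm); a bare 9 mm stem between it and the flange
- switch_black: the changeover switch with the black knob: same make and size, same origin and axes; it feeds another instrument and stays on the green side
- lever_black (a joint): the black-knobbed lever's angle, measured as for the red one (rad); starts within 0.03 of 0 and stays there
- collar_black (a joint): lift of the black-knobbed lever's collar (m); starts at 0
- timer: white push-button timer, 62 x 68 x 18 mm, lying loose on the worktop to the left of the switches; origin at its underside
- rinse_cup: clear plastic cup, 70 mm wide and 71 mm high, standing loose behind the gap between the switches; origin at its underside
- petri_dish: petri dish, 64 mm wide and 15 mm high, lying loose to the left of the switches, behind the timer; origin at its underside

How it is judged:
By the outcome, as a careful person would: the job done as asked, in the order asked, and still so for the second after the job is handed in, with the robot touching nothing.
It also fails if it takes over 38 s, if anything falls off the work surface, if the arm or the gripper's body presses on something with over 40 N, if the wrist force passes 120 N, or if a joint passes its speed limit or range.

### The arm

A 6-joint arm with a two-finger parallel gripper is mounted at the origin on a cart in front of the work surface, level with it; the furniture and walls round the work are solid. World frame = base frame: x ahead of the robot, y to its left, z up, the work surface at z = 0. Lengths are in m, angles in rad, forces in N, time in s.
With the tool pointing down it reaches from about 0.35 to 1 m from the base axis. Payload 7.1 kg.
Tool frame: the origin (TCP) lies between the finger pads; the fingertips stand 22 mm ahead of it and the grasp point (between the pads) lies 3 mm ahead of it; z points along the fingers, y is the line along which they close (so a half turn about z gives the same grasp; the last joint's range is limited). The gripper opens to 85 mm and grips with 20 to 120 N. Pads are 22 mm wide; open, the fingers measure 114 mm over their backs; the gripper's body (76 mm by 85 mm) begins 54 mm behind the grasp point. The pads swing forward as they close: fully open they stand 13 mm farther back than shut.
Start: joints at [-1.296, 0.423, 1.63, -0, 1.089, -0.019], TCP at [0.181, -0.598, 0.253] pointing down, gripper open.
Joint ranges: [-3, 3], [-0.9, 2.11], [0.09, 2.58], [-1.31, 4.45], [0.11, 2.69], [-2.54, 2.54]. Speed limits (rad/s): [2.39, 2.39, 3.01, 3.14, 3.14, 3.14].

### API

Orientations are given as a rotation vector (axis times angle).
In Python, from rig import manip gives the robot as it stands. The module is installed in compiled form; this text tells all that it offers. Calls block until the motion is done:
- manip.move_to(position, orientation): joint-space move of the TCP to a pose.
- manip.servo_line(position, orientation=None, rate=0.15): straight line of the TCP; orientation=None keeps the orientation; rate is the mean speed in m/s.
- manip.set_joints(angles): joint-space move.
- manip.command_gripper(opening, f_grip=None): finger opening in m; f_grip is the grip in N (None keeps the last); returns when the fingers have stopped.
- manip.hold(seconds).
- manip.solve_ik(position, orientation): joint angles nearest the present ones, or None.
- manip.camera(name): name is "side" or "top"; returns a dict with "image" (400x640x3 uint8, red, green, blue), "fx", "fy", "cx", "cy" (pixels), "cam_to_world" (4x4, takes a point from camera to world coordinates). Camera axes: x right, y down, z forward; pixel columns grow to the right and rows downward; lengths in m; the calibration is good to about 2 mm. A picture is of the moment at which its call begins. There is no depth.
A pose or a line that the arm cannot do raises manip.IKError and nothing moves.
- manip.sign_off(): hands the job in; it is judged then, once.
Readings, each from a call of its own:
- manip.get_time(): time.
- manip.get_joint_positions(): joint angles.
- manip.get_joint_vel(): joint speeds.
- manip.get_tau(): joint torques, N m.
- manip.get_position(): TCP position.
- manip.get_ee_rot(): TCP orientation.
- manip.get_contact_force(): force on the tool from outside, world axes, zero at the start.
- manip.get_torque(): the same for the moment, N m.
- manip.get_width(): finger opening in m.
- manip.get_grip_force(): force on a finger pad.
Only numpy, scipy, OpenCV 4.12 (cv2) and the standard library are available. Lean on these libraries where they do the work, as an engineer would, in place of code of your own. Each camera call takes 0.05 s, during which the arm holds its last target. There are 200 camera calls.

## Working session

There is one attempt and no reset: what is moved stays moved. The work goes in short steps, each a Python script; the robot and the scene stay as the last script left them, time stands still between calls to the robot, and variables do not carry over. Pictures are saved under pics/ and viewed, at most 10 in all, crops included, and the job is handed in when it is done.

```bash
mkdir -p pics; python3 - <<'E'
from rig import manip
import cv2,pickle
d={}
for n in("side","top"):
    c=manip.camera(n); d[n]=c; cv2.imwrite(f"pics/{n}0.png",c["image"][:,:,::-1])
    print(n,c["fx"],c["fy"],c["cx"],c["cy"],c["cam_to_world"].round(4).tolist())
pickle.dump(d,open("cams.pkl","wb"))
E
```

```text
side 482.2104826891079 482.2104826891079 319.11628408163926 189.45864601695286 [[-0.9773, -0.0917, 0.191, 0.3327], [-0.2119, 0.409, -0.8876, 0.8555], [0.0033, -0.9079, -0.4192, 0.5231], [0.0, 0.0, 0.0, 1.0]]
top 412.3652248689748 412.3652248689748 323.57169821490515 202.9632862750447 [[-0.0019, -0.9923, 0.1235, 0.3971], [-1.0, 0.0024, 0.0039, -0.0228], [-0.0042, -0.1235, -0.9923, 1.131], [0.0, 0.0, 0.0, 1.0]]
```

View pics/side0.png

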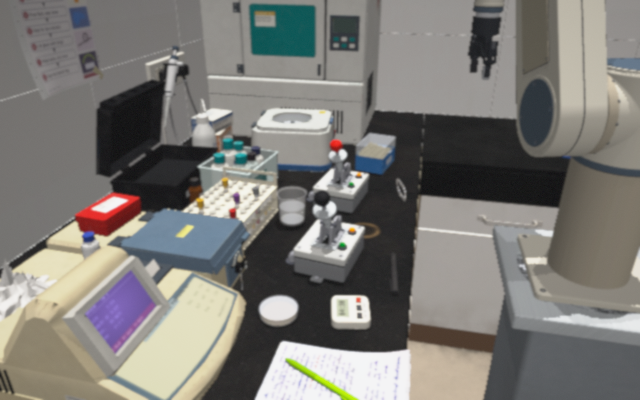

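View pics/top0.png

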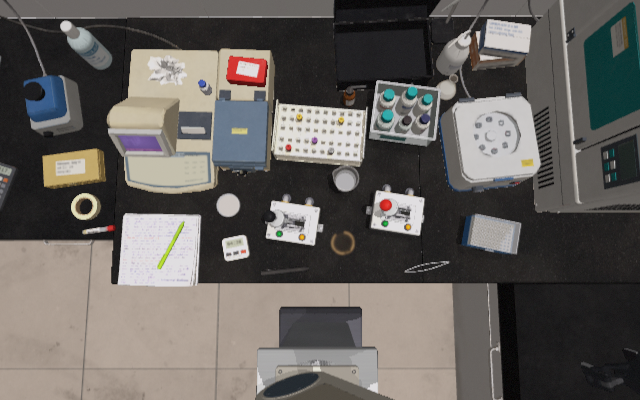

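The red switch is at about (397,213) in the top view and (342,185) in the side view, with the red knob at (386,205) top and (336,146) side. The black switch is to its left, at (293,222) in the top view. I'll enlarge both.

```bash
python3 - <<'E'
import cv2,pickle,numpy as np
d=pickle.load(open("cams.pkl","rb"))
def crop(n,x,y,w,h,s): return cv2.resize(d[n]["image"][y:y+h,x:x+w,::-1],None,fx=s,fy=s,interpolation=cv2.INTER_CUBIC)
a=crop("top",355,175,80,70,10);cv2.imwrite("pics/t1.png",cv2.resize(a,(685,600)) if 0 else a[:600])
b=crop("side",300,130,80,60+25,7);cv2.imwrite("pics/s1.png",b)
for n in d:
    m=d[n]["image"].astype(int); r=(m[...,0]>150)&(m[...,1]<60)&(m[...,2]<60)
    k,l,st,ce=cv2.connectedComponentsWithStats(r.astype(np.uint8)); print(n,[(s[:5],c.round(1)) for s,c in zip(st[1:],ce[1:]) if s[4]>15])
E
```

```text
side [(array([331, 141,  11,   7,  59], dtype=int32), array([335.5, 144.1])), (array([ 76, 193,  63,  28, 403], dtype=int32), array([106.1, 210.4]))]
top [(array([227,  56,  37,  27, 368], dtype=int32), array([238.9,  70.9])), (array([380, 200,  11,  11,  85], dtype=int32), array([385. , 204.7])), (array([108, 226,   5,   5,  19], dtype=int32), array([110.2, 227.6]))]
```

View pics/t1.png

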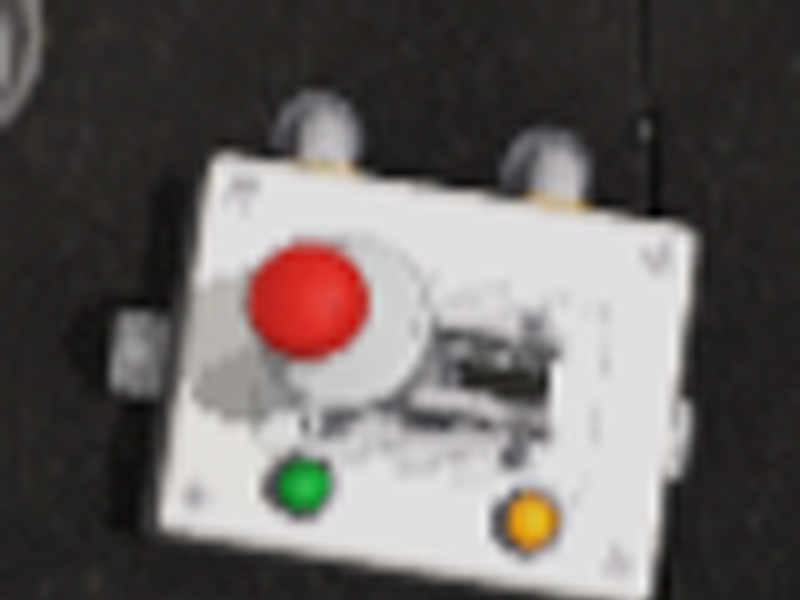

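View pics/s1.png

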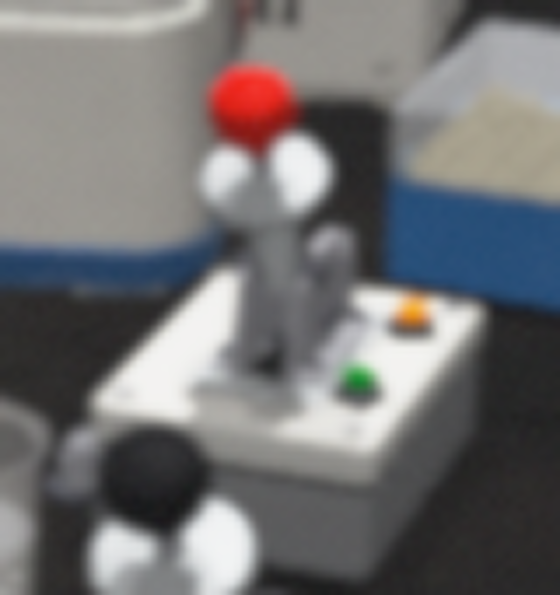

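The top view shows the red knob at (385.3,204.6) and the cover's corners at about (376,190), (424,197), (371,228) and (420,234.5). The side view agrees: lever leaning to the green side, cover corners at about (369,174), (353,197), (313,188). I'll fit x, y and yaw from both views, then check IK along the arc.

```bash
cat > h.py <<'E'
import numpy as np,pickle
from scipy.optimize import least_squares
from scipy.spatial.transform import Rotation as R
d=pickle.load(open("cams.pkl","rb"))
def proj(n,P):
    c=d[n];T=np.linalg.inv(c["cam_to_world"]);p=P@T[:3,:3].T+T[:3,3]
    return np.c_[c["fx"]*p[:,0]/p[:,2]+c["cx"],c["fy"]*p[:,1]/p[:,2]+c["cy"]]
def sw(q): return R.from_euler("z",q[2]).as_matrix(),np.array([q[0],q[1],0])
H=.052
BL,BR,FL,FR=[.05,.065,H],[.05,-.065,H],[-.05,.065,H],[-.05,-.065,H]
K=[0,.1085*np.sin(.42),.056+.1085*np.cos(.42)]
obs={"top":([BL,BR,FL,FR,K],np.array([[212,155],[695,228],[160,530],[650,600],[308,301]])/10+[355,175]-.45),
"side":([BL,FL,FR,BR,K],np.array([[95,405],[372,462],[485,305],[228,272],[253,107]])/7+[300,130]-.43)}
def res(q,views=("top","side")):
    M,t=sw(q);return np.concatenate([(proj(n,np.array(obs[n][0])@M.T+t)-obs[n][1]).ravel() for n in views])
def fit(v=("top","side")): return least_squares(res,[.42,-.17,-.15],args=(v,),loss="soft_l1")
def lever_pose(q,ang,r,flip=1):
    """TCP pose at distance r from pivot along lever; tool z down the lever, tool y in swing plane"""
    M,t=sw(q);l=.42-ang
    ax=M@[0,np.sin(l),np.cos(l)];z=-ax;y=flip*(M@[0,np.cos(l),-np.sin(l)]);x=np.cross(y,z)
    return t+[0,0,.056]+r*ax,R.from_matrix(np.c_[x,y,z]).as_rotvec()
Q=None
E
python3 - <<'E'
from h import *
from rig import manip
for v in (("top",),("side",),("top","side")):
    f=fit(v);print(v,f.x.round(4));
q=f.x;print(res(q).reshape(-1,2).round(1).tolist())
for fl in(1,-1):
  for a in(0,.42,.84):
    for r in(.19,.0745):
        s=manip.solve_ik(*lever_pose(q,a,r,fl));print(fl,a,r,None if s is None else np.round(s,2))
E
```

```text
('top',) [ 0.5065 -0.2121 -0.1515]
('side',) [ 0.505  -0.2057 -0.1706]
('top', 'side') [ 0.5062 -0.2113 -0.1596]
[[-0.6, -0.2], [-0.1, 0.2], [-0.8, -0.4], [-0.5, 0.5], [0.7, 0.4], [-0.5, -0.9], [0.3, -2.4], [-0.1, -0.4], [-0.6, -1.2], [0.6, 0.2]]
1 0 0.19 [-0.06  0.36  1.86 -0.5   1.02 -1.19]
1 0 0.0745 [-0.15  0.52  1.92 -0.61  0.8  -1.11]
1 0.42 0.19 [-0.42  0.32  1.81  0.    1.01 -1.83]
1 0.42 0.0745 [-0.42  0.49  1.88  0.    0.78 -1.83]
1 0.84 0.19 [-0.72  0.47  1.67  0.37  1.25 -2.29]
1 0.84 0.0745 [-0.65  0.59  1.77  0.43  1.03 -2.34]
-1 0 0.19 [-0.06  0.36  1.86 -0.5   1.02  1.95]
-1 0 0.0745 [-0.15  0.52  1.92 -0.61  0.8   2.03]
-1 0.42 0.19 [-0.42  0.32  1.81 -0.    1.01  1.31]
-1 0.42 0.0745 [-0.42  0.49  1.88 -0.    0.78  1.31]
-1 0.84 0.19 [-0.72  0.47  1.67  0.37  1.25  0.85]
-1 0.84 0.0745 [-0.65  0.59  1.77  0.43  1.03  0.81]
```

```bash
sed -i 's/^Q=None/Q=[.5062,-.2113,-.1575]/' h.py; python3 - <<'E'
from h import *
from rig import manip
import cv2
p,o=lever_pose(Q,0,.20,-1); manip.move_to(p,o); print(manip.get_time())
p,o=lever_pose(Q,0,.079,-1); manip.servo_line(p,o,rate=.12); print(manip.get_time(),manip.get_contact_force())
manip.command_gripper(.0,f_grip=50); print(manip.get_time(),manip.get_width(),manip.get_grip_force(),manip.get_contact_force(),manip.get_torque(),manip.get_position()-p)
ims=[]
for n,(x,y) in(("side",(290,90)),("top",(340,165))):
    ims.append(cv2.resize(manip.camera(n)["image"][y:y+100,x:x+90,::-1],None,fx=4.4,fy=4.4,interpolation=cv2.INTER_CUBIC))
cv2.imwrite("pics/g1.png",np.hstack(ims))
E
```

```text
2.1667
3.325 [-0.30314606  0.4567377   0.45722954]
3.825 0.03982292244571127 49.4533896446228 [-0.25419595  3.64663933  5.15116379] [ 0.32050627  0.15673748 -0.06533753] [0.00036509 0.00027997 0.00062444]
```

View pics/g1.png

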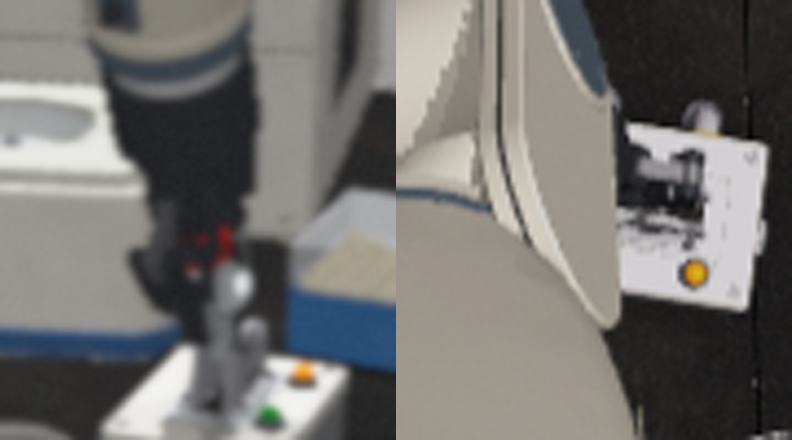

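The finger is at (170,260) in the side crop, with the flange showing to its right at (235,285). The pads may sit too far back, so I'll project where they should appear.

```bash
python3 - <<'E'
from h import *
from rig import manip
import cv2
p=manip.get_position();M=R.from_rotvec(manip.get_ee_rot()).as_matrix()
im=manip.camera("side")["image"][90:190,290:380,::-1]
im=cv2.resize(im,None,fx=6,fy=6,interpolation=cv2.INTER_CUBIC)
def draw(P,c):
    for u in ((proj("side",np.array(P))-[290,90]+.5)*6): cv2.circle(im,tuple(int(v) for v in u),2,c,-1)
s=np.sign((M@[0,1,0])[1])
draw([p+M@[x,s*y,z] for x in(-.011,.011) for y in(.021,) for z in(0,.011,.022)],(0,255,255))
T,t=sw(Q);ax=T@[0,np.sin(.42),np.cos(.42)];e1=T@[1,0,0];e2=np.cross(ax,e1)
th=np.linspace(0,6.28,40)
draw([t+[0,0,.056]+.0745*ax+.021*(np.cos(a)*e1+np.sin(a)*e2) for a in th],(255,0,255))
draw([t+[0,0,.056]+.1085*ax+.0145*(np.cos(a)*e1+np.sin(a)*ax) for a in th],(0,255,0))
cv2.imwrite("pics/g2.png",im)
E
```

```text
(no output)
```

View pics/g2.png

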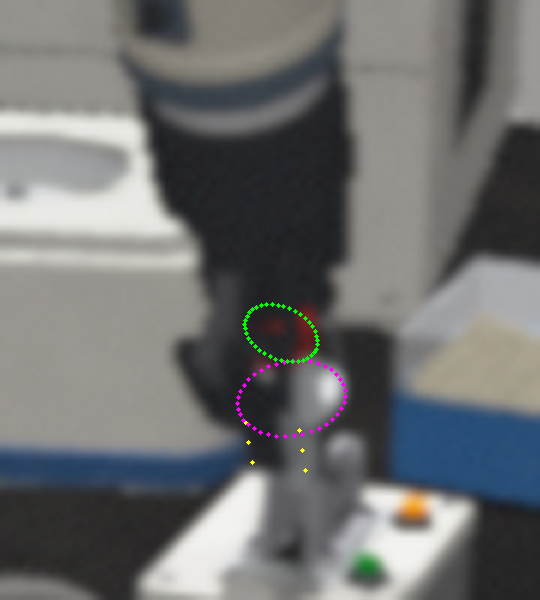

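The projected flange and knob match the picture, and the pad is where it should be on the near rim, around (270,420). I'll lift, checking the force.

```bash
python3 - <<'E'
from h import *
from rig import manip
F0=manip.get_contact_force(); M,_=sw(Q);ax=M@[0,np.sin(.42),np.cos(.42)]
for dr in(.003,.006,.009,.0112):
    manip.servo_line(*lever_pose(Q,0,.079+dr,-1),rate=.03)
    F=manip.get_contact_force();print(dr,F.round(2),(F@ax).round(2),manip.get_width().round(4))
print(manip.get_position()-lever_pose(Q,0,.079+.0112,-1)[0],manip.get_time())
E
```

```text
Traceback (most recent call last):
AttributeError: 'float' object has no attribute 'round'
```

```bash
python3 - <<'E'
from h import *
from rig import manip
M,_=sw(Q);ax=M@[0,np.sin(.42),np.cos(.42)]
for dr in(.003,.006,.009,.0112):
    manip.servo_line(*lever_pose(Q,0,.079+dr,-1),rate=.03)
    F=manip.get_contact_force();print(dr,F.round(2),(F@ax).round(2),round(manip.get_width(),4))
print(manip.get_position()-lever_pose(Q,0,.079+.0112,-1)[0],manip.get_time())
E
```

```text
0.003 [ 1.7  -0.77 -3.73] -3.6 0.0395
0.006 [ 2.36 -1.14 -4.85] -4.73 0.0396
0.009 [ 3.55 -0.99 -6.54] -6.15 0.0397
0.0112 [ 3.08 -1.42 -6.91] -6.69 0.0397
[7.10199285e-05 1.01539953e-04 6.01707696e-05] 5.225
```

The force rises like the spring's and doesn't jump at the top stop. Now the swing.

```bash
python3 - <<'E'
from h import *
from rig import manip
import cv2
for a in np.linspace(0,.84,9)[1:]:
    manip.servo_line(*lever_pose(Q,a,.0902,-1),rate=.06)
    F=manip.get_contact_force();M,_=sw(Q);l=.42-a
    print(round(a,3),"ax",round(F@(M@[0,np.sin(l),np.cos(l)]),2),"tan",round(F@(M@[0,np.cos(l),-np.sin(l)]),2),"x",round(F@M[:,0],2),round(manip.get_width(),4),manip.get_time())
im=manip.camera("side")["image"][90:190,290:380,::-1]
cv2.imwrite("pics/w1.png",cv2.resize(im,None,fx=5,fy=5,interpolation=cv2.INTER_CUBIC))
E
```

```text
0.105 ax -5.67 tan 3.32 x 3.08 0.0395 5.5333
0.21 ax -4.59 tan 2.04 x 3.89 0.0396 5.8417
0.315 ax -5.94 tan 0.86 x 4.24 0.0397 6.15
0.42 ax -5.47 tan -0.5 x 3.04 0.0398 6.4583
0.525 ax -5.59 tan -0.71 x 3.96 0.0399 6.7667
0.63 ax -5.66 tan -1.04 x 3.47 0.0397 7.075
0.735 ax -4.99 tan -1.81 x 3.94 0.0399 7.3833
0.84 ax -5.6 tan 0.18 x 2.57 0.0393 7.6917
```

View pics/w1.png

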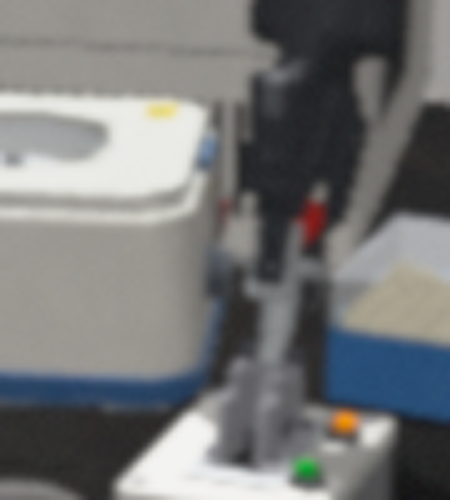

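The lever has swung to the amber side with the knob at (315,220). Now I'll lower the collar, watching the axial force.

```bash
python3 - <<'E'
from h import *
from rig import manip
M,_=sw(Q);l=-.42
for r in(.086,.083,.081,.079,.0785):
    manip.servo_line(*lever_pose(Q,.84,r,-1),rate=.03)
    F=manip.get_contact_force()
    print(r,"ax",round(F@(M@[0,np.sin(l),np.cos(l)]),2),"tan",round(F@(M@[0,np.cos(l),-np.sin(l)]),2),"x",round(F@M[:,0],2),manip.get_time())
E
```

```text
0.086 ax -5.0 tan -1.57 x 1.87 8.0333
0.083 ax -3.77 tan -0.52 x 1.62 8.2833
0.081 ax -0.53 tan -0.08 x 0.82 8.5333
0.079 ax 14.74 tan 1.42 x -4.66 8.7833
0.0785 ax 17.57 tan 1.93 x -5.49 9.0333
```

It went about 9 mm down before seating, deeper than riding on the quadrant (about 3 mm) would allow, so the pin is in the notch. I'll release, retreat and check.

```bash
python3 - <<'E'
from h import *
from rig import manip
import cv2
manip.command_gripper(.085); print(manip.get_contact_force())
manip.servo_line(*lever_pose(Q,.84,.20,-1),rate=.12)
manip.set_joints([-1.296,.423,1.63,0,1.089,-.019]); print(manip.get_time())
T,t=sw(Q);ims=[]
for n,(x,y),w in(("side",(295,125),80),("top",(360,180),80)):
    c=manip.camera(n)["image"]
    cv2.imwrite(f"pics/full_{n}.png",c[:,:,::-1])
    im=cv2.resize(c[y:y+75,x:x+w,::-1],None,fx=5,fy=5,interpolation=cv2.INTER_CUBIC); im2=im.copy()
    ax=T@[0,np.sin(-.42),np.cos(.42)];e1=T@[1,0,0];e2=np.cross(ax,e1);th=np.linspace(0,6.28,40)
    for rr,rad in((.0745,.021),(.0815,.021)):
        for u in (proj(n,np.array([t+[0,0,.056]+rr*ax+rad*(np.cos(a)*e1+np.sin(a)*e2) for a in th]))-[x,y]+.5)*5: cv2.circle(im2,tuple(int(v) for v in u),1,(255,0,255) if rr<.08 else (0,255,0),-1)
    ims.append(np.vstack([im,im2])[:, :400])
o=np.hstack(ims);cv2.imwrite("pics/end.png",cv2.resize(o,(640,600)))
E
```

```text
[ 0.39587783  0.04107556 -0.6006036 ]
12.325
```

View pics/end.png

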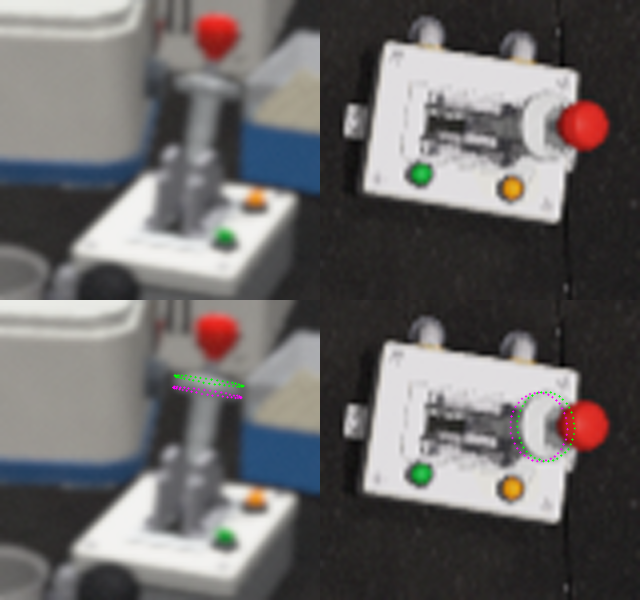

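View pics/full_top.png

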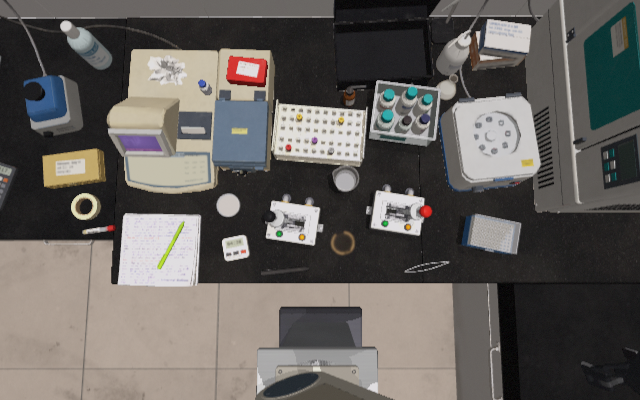

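The lever is on the amber side with the knob at (427,211) in the top view, and the other items haven't moved. The flange might sit 1–2 mm high, so I'll check the rim's position along the lever, before against after.

```bash
python3 - <<'E'
from h import *
import cv2
T,t=sw(Q);f=cv2.imread("pics/full_side.png")[:,:,::-1].copy()
rs=np.arange(.060,.126,.003);print((rs*1000).astype(int).tolist())
for nm,im,l in(("before",d["side"]["image"],.42),("after",f,-.42)):
    ax=T@[0,np.sin(l),np.cos(l)]
    for off in(-.016,0,.016):
        u=proj("side",np.array([t+[0,0,.056]+r*ax+off*T[:,0] for r in rs])).astype(np.float32)
        s=cv2.remap(im,u[:,:1],u[:,1:],cv2.INTER_LINEAR)[:,0]
        print(nm,off,"R",s[:,0].tolist(),"G",s[:,1].tolist())
E
```

```text
[60, 63, 66, 69, 72, 75, 78, 81, 84, 87, 90, 93, 96, 99, 102, 105, 108, 111, 114, 117, 120, 123]
before -0.016 R [68, 62, 81, 121, 168, 207, 227, 234, 236, 235, 231, 215, 183, 130, 80, 60, 62, 76, 99, 123, 139, 148] G [68, 61, 82, 123, 170, 209, 229, 236, 237, 237, 232, 217, 185, 131, 77, 47, 39, 46, 70, 100, 120, 135]
before 0 R [127, 133, 136, 136, 137, 140, 144, 141, 139, 138, 132, 131, 134, 142, 157, 186, 215, 230, 237, 241, 242, 238] G [130, 135, 138, 139, 139, 143, 146, 141, 133, 114, 84, 52, 34, 29, 30, 34, 38, 42, 47, 51, 52, 69]
before 0.016 R [133, 147, 163, 184, 207, 220, 226, 227, 218, 182, 141, 123, 122, 127, 137, 151, 166, 171, 163, 145, 127, 121] G [135, 149, 165, 188, 210, 222, 228, 229, 219, 176, 123, 89, 76, 68, 62, 65, 71, 81, 96, 108, 115, 118]
after -0.016 R [41, 42, 40, 48, 71, 98, 117, 118, 106, 118, 139, 143, 137, 139, 144, 141, 139, 138, 149, 155, 152, 150] G [40, 41, 39, 47, 71, 99, 118, 119, 105, 117, 136, 141, 134, 136, 136, 128, 118, 114, 128, 137, 143, 146]
after 0 R [136, 136, 135, 133, 125, 127, 151, 170, 150, 124, 116, 123, 132, 136, 138, 146, 161, 185, 215, 230, 230, 191] G [139, 139, 138, 136, 126, 128, 154, 172, 151, 124, 111, 95, 57, 33, 29, 27, 31, 32, 36, 45, 83, 126]
after 0.016 R [45, 46, 47, 47, 65, 95, 120, 129, 121, 130, 146, 150, 151, 149, 146, 140, 128, 126, 134, 134, 136, 138] G [43, 45, 45, 45, 64, 97, 121, 130, 120, 128, 142, 147, 149, 146, 142, 133, 112, 97, 98, 110, 126, 134]
```

The flange's lower edge reads about 74 mm and the knob spans about 95–121 mm, so the collar is fully home.

```bash
python3 -c "
from rig import manip
print(manip.get_contact_force(),manip.get_time()); print(manip.sign_off())"
```

```text
[ 0.73078062 -0.59165225 -0.47280825] 12.425
the job is handed in; nothing more can be done
None
```

The red-knobbed switch is on the amber (battery) side with its collar fully down and locked, the black switch, timer, cup and petri dish show no movement in the top view, and the job was handed in at about 12.4 s.

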